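# Raise the recliner's footrest from the couch console

## Task

On the round control pucks in the black tray of the couch console, switch the power on by pushing down the raised, white-dotted end of the red rocker until it tips right over, then push the green key fully in so that it stays in, then press the blue footrest key right down and keep it pressed: the footrest runs only while the key is held, so finish while still holding it down. Only press, in that order: leave the pucks standing where they are, do not pick any up, leave the yellow key unpressed, and do not disturb the phone, the tumbler or the book in the console.

Things in the scene. Friction and masses are not known exactly. Their poses are not given: they have to be found in the camera images.
- console: Grey upholstered couch console, fixed, 280 (x) by 550 mm (y), walls 90 mm high; origin centre of its underside. A black tray (240 by 240 mm, centred on the origin, floor 70 mm above the table) holds four pucks in 2 by 2, about 110 mm apart. On its -y side a phone and a tumbler (rim 130 mm above the table), on its +y side a storage box with a lid fixed open at y = 280 to 340 mm, 240 mm tall.
- red_puck: Black round control puck, 80 mm across and 30 mm high, about 0.4 kg, carrying the red power rocker. Origin: centre of its underside; z up. It stands loose on the floor of the console's black tray, 70 mm above the table, in any of the tray's four places and turned any way. The rocker's white-dotted, raised end lies towards this body's +x.
- green_puck: Black round control puck, 80 mm across and 30 mm high, about 0.4 kg, carrying the round green key in its centre. Origin: centre of its underside; z up. It stands loose on the floor of the console's black tray, 70 mm above the table, in any of the tray's four places and turned any way. 
- blue_puck: Black round control puck, 80 mm across and 30 mm high, about 0.4 kg, carrying the round blue footrest key in its centre. Origin: centre of its underside; z up. It stands loose on the floor of the console's black tray, 70 mm above the table, in any of the tray's four places and turned any way. 
- yellow_puck: Black round control puck, 80 mm across and 30 mm high, about 0.4 kg, carrying the round yellow key in its centre (to be left alone). Origin: centre of its underside; z up. It stands loose on the floor of the console's black tray, 70 mm above the table, in any of the tray's four places and turned any way. 
- power_rocker (a joint): Tilt of the red rocker (64 by 34 mm, pivot in the middle of its puck, 32 mm above the puck's underside): 0 to 0.06 rad at the start with its dotted end raised, 0.4 rad when tipped right over with the dotted end down. It has stiff friction (0.04 N m, about 2 N at the dot) and stays where it is left.
- rocker_dot (a point): White dot (10 mm) on the upper face of the rocker's raised end, 26 mm from the pivot towards the red puck's +x; moves with the rocker: about 10 mm lower when tipped right over.
- green_key (a joint): Green key on the green puck: value 0 standing out, 0.007 (m) pushed fully in. Stiff sliding key (friction about 3 N, no spring): it stays where it is pushed.
- blue_key (a joint): Blue key on the blue puck: value 0 standing out, 0.007 (m) pushed fully in. Sprung: about 2 N to start moving, 6 N fully in; it springs back when let go.
- yellow_key (a joint): Yellow key on the yellow puck: value 0 standing out, 0.007 (m) pushed fully in. Sprung like the blue one.
- green_top (a point): Centre of the flat top of the green key, a disc 36 mm across, 42 mm above its puck's underside when out and 35 mm when fully in; it is pressed straight down.
- blue_top (a point): Centre of the flat top of the blue key, a disc 36 mm across, 42 mm above its puck's underside when out and 35 mm when fully in; it is pressed straight down.
- yellow_top (a point): Centre of the flat top of the yellow key, a disc 36 mm across, 42 mm above its puck's underside when out and 35 mm when fully in; it is pressed straight down.
- phone: Bystander: black phone, 142 by 70 by 9 mm, loose on the console's charging pad. Origin: centre of its underside.
- tumbler: Bystander: glass tumbler, 95 mm tall, 68 mm across, loose in the console's cup well. Origin: centre of its underside.
- book: Bystander: teal book, 190 by 90 by 22 mm, in the console's storage box. Origin: centre of its underside.
Not all that is in view belongs to the job. Leave any purple look-alike of the green_puck alone.

How it is judged:
By the outcome, as a careful person would: the job done as asked, in the order asked, and still so for the second after the job is handed in, while the arm keeps its last pose, push and grip.
It also fails if it takes over 38 s, if anything falls off the work surface, if the arm or the gripper's body presses on something with over 40 N, if the wrist force passes 120 N, or if a joint passes its speed limit or range.

## Robot

A 6-joint arm with a two-finger parallel gripper is mounted at the origin on the work surface. World frame = base frame: x ahead of the robot, y to its left, z up, the work surface at z = 0. Lengths are in m, angles in rad, forces in N, time in s.
With the tool pointing down it reaches from about 0.35 to 0.775 m from the base axis. Payload 5.5 kg.
Tool frame: the origin (TCP) lies at the very end of the fingers, on their centre line; the grasp point (between the pads) lies 19 mm behind it; z points along the fingers, y is the line along which they close (so a half turn about z gives the same grasp; the last joint's range is limited). The gripper opens to 85 mm and grips with 20 to 120 N. Pads are 22 mm wide; open, the fingers measure 114 mm over their backs; the gripper's body (76 mm by 85 mm) begins 54 mm behind the grasp point. The pads swing forward as they close: fully open they stand 13 mm farther back than shut.
Start: joints at [-1.292, 0.313, 0.046, 1.304, 0, 1.431], TCP at [0.234, -0.525, 0.231] pointing down, gripper open.
Joint ranges: [-2.76, 2.76], [-0.86, 1.69], [-1.03, 1.26], [-2.2, 2.34], [-1.47, 1.5], [-3.14, 3.14]. Speed limits (rad/s): [2.57, 2.57, 3.14, 3.14, 3.14, 3.14].

## Interface

Orientations are given as a unit quaternion [w, x, y, z].
In Python, from rig import readout, cams, r gives the robot as it stands.
- The arm moves only by the tool move_arm, never from a script. Its argument "plan" is a list of rows, each a list of 3 entries, a list of its own where there are three numbers: the shift along the world's x, y, z normalised to -1 to 1, where 1 is 200 mm, then the turn about the world's z normalised to -1 to 1, where 1 is 45 degrees, then the opening, from 0 (shut) to 1 (fully open). In form: [[[dx, dy, dz], roll, claw], ...]. A call has 1 to 5 rows; each row is the pose to reach, as a shift and turn from the pose commanded when the call began; what a row does not reach only later rows make up. A row lasts 1/8 s, in which the tool goes at most 62.5 mm and 10.7 degrees, less where a joint would pass 70% of its speed; a pose out of reach is approached as far as the arm can. A call with a number of a shift or a turn outside -1 to 1 is refused whole. A call with a gripper value outside its range is refused whole. The fingers move at their own pace and stop on an object; "grip_force" is the grip in N (left out, the last holds). Time passes only in rows, so rows that repeat a pose let the fingers close. It gives the time, the measured TCP pose, the force, the opening and the grip force at its end, in the units of the state.
- readout.observe(): the state, without advancing time (a new reading comes with each control period).
- cams.get_image(name): name is "scene" or "top" or "wrist"; returns the picture (400x640x3 uint8, red, green, blue); there is no depth.
- cams.camera_model(name): a dict with "mtx" (3x3 intrinsics, pixels), "k1" (the pictures are not rectified: a ray, as slopes to the right and down, at radius r is drawn at 1 + k1 r^2 times it, then the intrinsics apply), "R" (3x3) and "t" (3): a world point X has camera coordinates R X + t. Camera axes: x right, y down, z forward; pixel columns grow to the right and rows downward; lengths in m; the calibration is good to about 2 mm. A picture is of the moment at which its call begins: read the wrist's pose just before it. camera_model takes no time and is no camera call; for the wrist camera it gives the pose at the moment of the call.
- r.job_done(): hands the job in; it is judged then, once.
The state is a dict: "t": time; "joints": joint angles; "qd": joint speeds; "joint_torque": joint torques, N m; "position": TCP position; "orientation": TCP orientation; "force": force on the tool from outside, world axes, zero at the start; "torque": the same for the moment, N m; "grip_width": finger opening in m; "grasp_force": force on a finger pad.
Only numpy, scipy, OpenCV 4.12 (cv2) and the standard library are available. Lean on these libraries where they do the work, as an engineer would, in place of code of your own. Each camera call takes 0.05 s, during which the arm holds its last target. There are 200 camera calls.

## Working session

There is one attempt and no reset: what is moved stays moved. The work goes in short steps, Python scripts to look and compute and a tool call to move; the robot and the scene stay as the last step left them, time stands still between calls to the robot, and variables do not carry over. Pictures are saved under pics/ and viewed, at most 10 in all, crops included, and the job is handed in when it is done.

Besides the shell and the picture viewer there is one more tool, called after "Emit:" in YAML: its name, and indented under it one key for each argument. move_arm: Moves the arm, as the interface text tells. Scaled input: -1 to 1 covers 200 mm each way for a shift and 45 degrees each way for a turn. Its arguments: {"type":"object","properties":{"plan":{"type":"array"},"grip_force":{"type":"number"}},"required":["plan"]}

```bash
mkdir -p pics; cat > h.py <<'E'
import numpy as np, cv2
from rig import readout, cams, r
def ray(m,u,v):
    K=m["mtx"];p=np.array([(u-K[0][2])/K[0][0],(v-K[1][2])/K[1][1]]);q=p.copy()
    for _ in range(20): q=p/(1+m["k1"]*(q@q))
    R=np.array(m["R"]);t=np.array(m["t"])
    return -R.T@t, R.T@np.array([q[0],q[1],1])
def onz(m,u,v,z):
    c,d=ray(m,u,v); return c+d*(z-c[2])/d[2]
E
python3 - <<'E'
from h import *
s=readout.observe();print(s)
for n in("top","scene"):
    im=cams.get_image(n);cv2.imwrite(f"pics/{n}0.png",im[:,:,::-1])
    m=cams.camera_model(n);print(n,onz(m,320,200,0.1),ray(m,320,200)[0])
E
```

```text
{'t': 0.0, 'joints': array([-1.29161301e+00,  3.14027561e-01,  4.49862027e-02,  1.30359285e+00,
       -2.41654868e-05,  1.43119992e+00]), 'qd': array([-0.00160248,  0.00014416,  0.00215398, -0.00111888, -0.0002452 ,
       -0.00176663]), 'joint_torque': array([-5.64407728e-04, -4.80627716e+01,  2.98533654e+01,  1.92578364e-02,
       -1.50359106e-04,  4.77787111e-06]), 'position': array([ 0.23366715, -0.52482727,  0.23039637]), 'orientation': array([-9.15858355e-04,  9.78157506e-01,  2.07863052e-01, -7.61371367e-05]), 'force': array([ 0.38545154, -0.43370368, -0.34274108]), 'torque': array([ 0.03786658,  0.02430471, -0.07224218]), 'grasp_force': 0.0, 'grip_width': 0.08507577075635699}
top [0.65066349 0.04117768 0.1       ] [0.49638771 0.01548288 0.91515357]
scene [0.64632789 0.05297926 0.1       ] [ 0.9451938  -0.36576765  0.71724338]
```

View pics/top0.png

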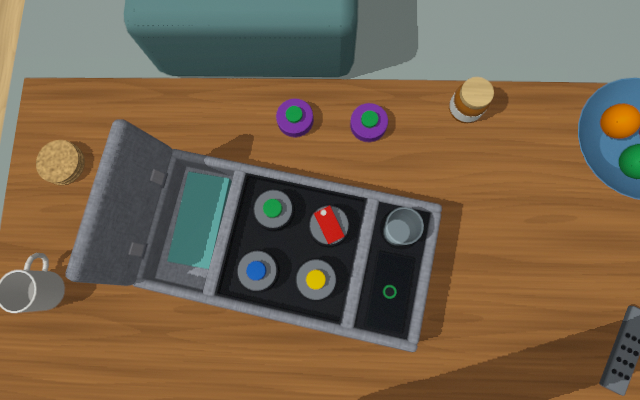

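View pics/scene0.png

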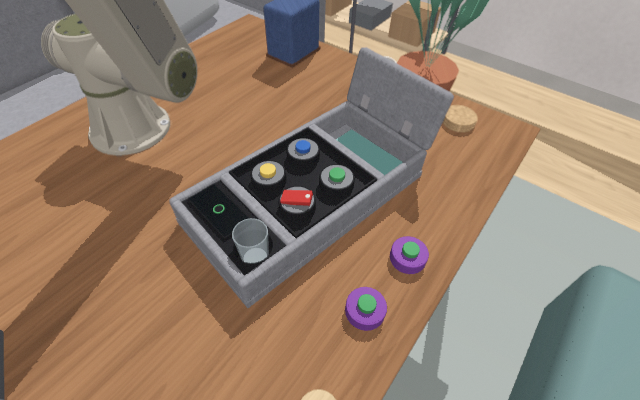

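Top view: green key at about (272,208), red rocker at (328,225) with its dot at (323,213), blue key at (256,271), yellow key at (316,280). The purple look-alikes are outside the console. The scene view agrees. Next I'll measure these with masks and triangulate across both views.

```bash
cat > meas.py <<'E'
from h import *
def blobs(n,im):
    hsv=cv2.cvtColor(im,cv2.COLOR_RGB2HSV);roi=np.zeros(im.shape[:2],np.uint8)
    if n=="top": roi[180:310,225:360]=255
    else: roi[130:220,245:362]=255
    out={}
    R=cv2.inRange(hsv,(0,150,90),(8,255,255))|cv2.inRange(hsv,(172,150,90),(180,255,255))
    M=dict(red=R,green=cv2.inRange(hsv,(55,120,60),(85,255,255)),blue=cv2.inRange(hsv,(100,130,80),(125,255,255)),yellow=cv2.inRange(hsv,(20,130,90),(32,255,255)))
    for k,v in M.items():
        v=v&roi;c=max(cv2.findContours(v,cv2.RETR_EXTERNAL,cv2.CHAIN_APPROX_NONE)[0],key=cv2.contourArea)
        mo=cv2.moments(c);out[k]=(mo['m10']/mo['m00'],mo['m01']/mo['m00'])
        if k=="red":
            x,y,w,h=cv2.boundingRect(c);g=np.zeros_like(v);g[y-3:y+h+3,x-3:x+w+3]=255
            D=cv2.inRange(hsv,(0,0,185),(180,90,255))&g
            ys,xs=np.nonzero(D);out["dot"]=(xs.mean(),ys.mean()) if len(xs) else None;print(n,"dotpx",len(xs))
    return out
def tri(a,b):
    (c,d),(e,f)=a,b
    s=np.linalg.lstsq(np.c_[d,-f],e-c,rcond=None)[0];p=c+d*s[0];q=e+f*s[1]
    return (p+q)/2,np.linalg.norm(p-q)
E
python3 - <<'E'
from meas import *
b={n:blobs(n,cv2.imread(f"pics/{n}0.png")[:,:,::-1].copy()) for n in("top","scene")}
m={n:cams.camera_model(n) for n in b}
for k in b["top"]:
    print(k,np.round(b["top"][k],1),np.round(b["scene"][k],1))
    p,e=tri(*[ray(m[n],*b[n][k]) for n in b]);print("  tri",p.round(4),e.round(4),*[onz(m[n],*b[n][k],0.110).round(4) for n in b])
E
```

```text
top dotpx 25
scene dotpx 17
red [329.2 225.3] [296.4 197.2]
  tri [0.6033 0.0239 0.1047] 0.0037 [0.6013 0.0224 0.11  ] [0.6073 0.022  0.11  ]
dot [323.1 212.2] [307.1 195.4]
  tri [0.6252 0.0348 0.1164] 0.0013 [0.6257 0.0345 0.11  ] [0.6221 0.0396 0.11  ]
green [272.1 207.7] [336.4 178.7]
  tri [0.6345 0.1323 0.0915] 0.002 [0.6321 0.1304 0.11  ] [0.6431 0.1168 0.11  ]
blue [255.8 270.1] [302.6 146.4]
  tri [0.516  0.1565 0.1054] 0.0014 [0.5154 0.1551 0.11  ] [0.5196 0.1531 0.11  ]
yellow [315.4 279.1] [265.9 172.1]
  tri [0.5017 0.0448 0.1002] 0.0025 [0.5024 0.0453 0.11  ] [0.5079 0.0373 0.11  ]
```

Emit:
move_arm:
  plan:
    - [[0.16,0.24,0],0,0]
    - [[0.32,0.48,0],0,0]
    - [[0.48,0.72,0],0,0]
    - [[0.65,0.95,0],0,0]
    - [[0.65,0.95,0],0,0]

```text
t: 0.72
position: [0.3653, -0.332, 0.2312]
orientation: [-0.001, 0.978, 0.211, 0.0]
force: [0.3, -0.4, 0.6]
grip_width: 0.0001
grasp_force: 0.0
```

Emit:
move_arm:
  plan:
    - [[0.16,0.24,0],0,0]
    - [[0.32,0.48,0],0,0]
    - [[0.48,0.72,0],0,0]
    - [[0.65,0.95,0],0,0]
    - [[0.65,0.95,0],0,0]

```text
t: 1.35
position: [0.4952, -0.1433, 0.2308]
orientation: [-0.0, 0.978, 0.21, -0.0]
force: [-0.5, 0.5, -0.5]
grip_width: -0.0001
grasp_force: 0.0
```

Emit:
move_arm:
  plan:
    - [[0.16,0.24,0],0,0]
    - [[0.32,0.48,0],0,0]
    - [[0.48,0.7,-0.05],0,0]
    - [[0.65,0.9,-0.15],0,0]
    - [[0.66,0.9,-0.3],0,0]

```text
t: 1.98
position: [0.6283, 0.0353, 0.1705]
orientation: [0.0, 0.978, 0.209, 0.001]
force: [-1.2, -0.1, -0.3]
grip_width: -0.0002
grasp_force: 0.0
```

```bash
python3 - <<'E'
from h import *
m=cams.camera_model("wrist");print(readout.observe()["position"])
im=cams.get_image("wrist");cv2.imwrite("pics/w1.png",im[:,:,::-1])
c,_=ray(m,320,200);print(c)
E
```

```text
[0.62833175 0.03526388 0.17054138]
[0.70238115 0.06815392 0.31349078]
```

View pics/w1.png

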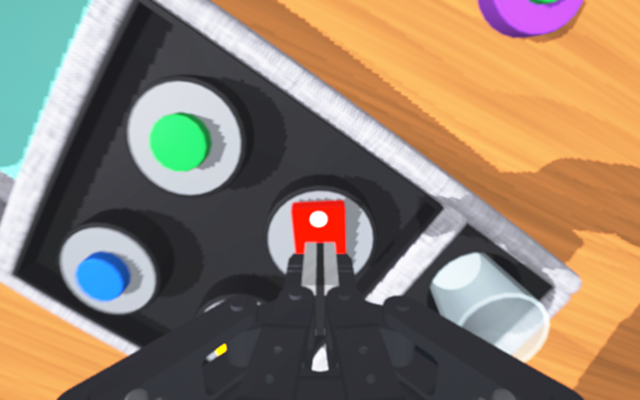

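The wrist view shows the dot at (318,218), the green key at (180,141) and the blue key at (103,277). The shut fingertips are above the rocker and line up with its axis.

```bash
python3 - <<'E'
from h import *
m=cams.camera_model("wrist")
for k,u,v,z in[("dot",318,218,.115),("green",180,141,.112),("blue",103,277,.112)]: print(k,onz(m,u,v,z).round(4))
m=cams.camera_model("top")
print(onz(m,323.1,212.2,.115),onz(m,272.1,207.7,.112),onz(m,255.8,270.1,.112))
E
```

```text
dot [0.6234 0.0346 0.115 ]
green [0.6336 0.1263 0.112 ]
blue [0.5218 0.1497 0.112 ]
[0.62493592 0.03434223 0.115     ] [0.63177678 0.1301282  0.112     ] [0.51541014 0.1547226  0.112     ]
```

Emit:
move_arm:
  plan:
    - [[-0.015,-0.005,-0.1],0,0]
    - [[-0.015,-0.005,-0.2],0,0]
    - [[-0.015,-0.005,-0.25],0,0]
    - [[-0.015,-0.005,-0.28],0,0]
    - [[-0.015,-0.005,-0.28],0,0]

```text
t: 2.65
position: [0.623, 0.033, 0.1157]
orientation: [0.0, 0.978, 0.208, 0.0]
force: [-0.8, -0.1, -0.1]
grip_width: 0.0002
grasp_force: 0.0
```

Emit:
move_arm:
  plan:
    - [[0,0,-0.005],0,0]
    - [[0,0,-0.01],0,0]
    - [[0,0,-0.015],0,0]
    - [[0,0,-0.02],0,0]
    - [[0,0,-0.02],0,0]

```text
t: 3.28
position: [0.6236, 0.0339, 0.1119]
orientation: [0.0, 0.978, 0.208, 0.001]
force: [2.6, 1.3, 4.2]
grip_width: 0.0001
grasp_force: 1.7
```

Emit:
move_arm:
  plan:
    - [[0,0,-0.005],0,0]
    - [[0,0,-0.01],0,0]
    - [[0,0,-0.015],0,0]
    - [[0,0,-0.02],0,0]
    - [[0,0,-0.02],0,0]

```text
t: 3.9
position: [0.625, 0.0345, 0.109]
orientation: [-0.0, 0.978, 0.208, 0.003]
force: [4.4, 3.7, 6.9]
grip_width: -0.0
grasp_force: 4.0
```

Emit:
move_arm:
  plan:
    - [[0,0,-0.005],0,0]
    - [[0,0,-0.01],0,0]
    - [[0,0,-0.015],0,0]
    - [[0,0,-0.015],0,0]

```text
t: 4.4
position: [0.6252, 0.0344, 0.1085]
orientation: [0.0, 0.978, 0.208, 0.004]
force: [-0.9, 3.0, 20.3]
grip_width: -0.0001
grasp_force: 10.1
```

```bash
python3 - <<'E'
from h import *
for n in("scene","wrist"):
    im=cams.get_image(n)
    if n=="scene": im=cv2.resize(im[120:260,200:400],None,fx=3,fy=3,interpolation=cv2.INTER_CUBIC)
    else: im=im[100:380,180:460]; im=cv2.resize(im,(420,420))
    if n=="scene": a=im
E=np.hstack([a,im]) if a.shape[0]==im.shape[0] else a
cv2.imwrite("pics/c2.png",cv2.resize(E,None,fx=.75,fy=.75)[:,:,::-1])
E
```

```text
(no output)
```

View pics/c2.png

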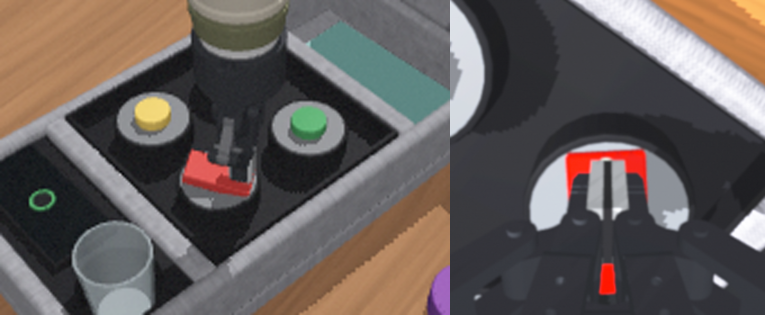

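The force climbed to 20 N, which suggests the rocker is on its stop, and the crop shows the dotted end down. I'll lift off and check before going on to green.

Emit:
move_arm:
  plan:
    - [[0,0,0.1],0,0]
    - [[0,0,0.3],0,0]
    - [[-0.2,0.1,0.5],0,0]
    - [[-0.5,0.25,0.5],0,0]
    - [[-0.5,0.25,0.5],0,0]

```text
t: 5.12
position: [0.517, 0.0849, 0.2033]
orientation: [-0.001, 0.978, 0.209, -0.003]
force: [0.3, 0.4, -0.5]
grip_width: -0.0001
grasp_force: 0.0
```

```bash
python3 - <<'E'
from meas import *
ims={n:cams.get_image(n) for n in("scene","wrist","top")}
m={n:cams.camera_model(n) for n in ims}
cv2.imwrite("pics/w3.png",ims["wrist"][:,:,::-1])
for n in("scene","top"):
    try:
        b=blobs(n,ims[n]); print(n,{k:(np.round(v,1),onz(m[n],*v,.11).round(4)) for k,v in b.items() if v})
    except Exception as e: print(n,e)
hsv=cv2.cvtColor(ims["wrist"],cv2.COLOR_RGB2HSV)
for k,lo,hi in[("green",(50,120,60),(85,255,255)),("blue",(100,130,80),(125,255,255))]:
    for c in cv2.findContours(cv2.inRange(hsv,lo,hi),0,1)[0]:
        if cv2.contourArea(c)>300:
            mo=cv2.moments(c);u,v=mo['m10']/mo['m00'],mo['m01']/mo['m00'];print(k,u,v,onz(m["wrist"],u,v,.111).round(4))
E
```

```text
scene dotpx 18
scene {'red': (array([295.4, 197.1]), array([0.6057, 0.0209, 0.11  ])), 'dot': (array([309. , 198.5]), array([0.6305, 0.0354, 0.11  ])), 'green': (array([336.4, 178.7]), array([0.6432, 0.117 , 0.11  ])), 'blue': (array([302.6, 146.4]), array([0.5196, 0.1531, 0.11  ])), 'yellow': (array([267.2, 173.9]), array([0.514 , 0.0348, 0.11  ]))}
top dotpx 0
top max() iterable argument is empty
green 482.80717761557173 294.0866788321168 [ 0.4973 -0.0742  0.111 ]
green 326.1541588492808 15.26349801959558 [0.6317 0.1276 0.111 ]
blue 226.2103427745173 155.72475971761503 [0.5215 0.1544 0.111 ]
```

View pics/w3.png

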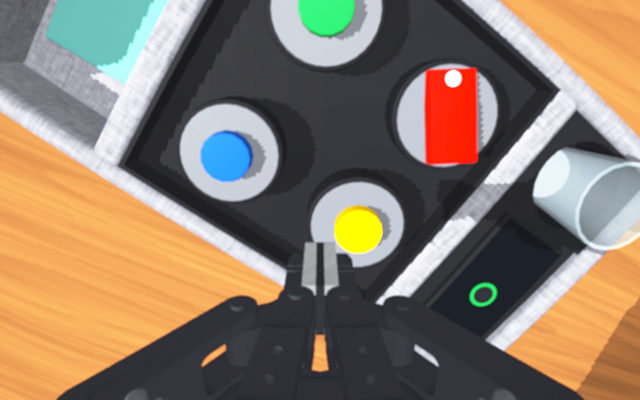

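The wrist view shows the rocker's dot at (453,78), the blue key at (226,156), green at (326,10), partly cut off, and yellow at (358,230). I'll triangulate the dot to get its height.

```bash
python3 - <<'E'
from meas import *
w=cams.camera_model("wrist");s=cams.camera_model("scene")
print(tri(ray(w,453,78),ray(s,309,198.5)), tri(ray(w,226.2,155.7),ray(s,302.6,146.4)))
E
```

```text
(array([0.63133602, 0.03538071, 0.11049791]), np.float64(0.0013646675174916114)) (array([0.51991211, 0.15434389, 0.10882688]), np.float64(0.001953747933643813))
```

```bash
python3 - <<'E'
from meas import *
s=cams.camera_model("scene")
def proj(m,X):
    c=np.array(m["R"])@X+np.array(m["t"]);q=c[:2]/c[2];q=q*(1+m["k1"]*(q@q));K=np.array(m["mtx"]);return K[:2,:2]@q+K[:2,2]
u=np.array([np.cos(.47),np.sin(.47),0]);z=np.array([0,0,1])
c=np.array([.602,.0223,.102])
for t in(5,8,10):
  f=lambda a:proj(s,c+(26*np.cos(a)-t*np.sin(a))/1e3*u+(26*np.sin(a)+t*np.cos(a))/1e3*z)
  print(t,[f(a).round(1) for a in(.2,.1,0,-.1,-.2)])
print("obs [307.1 195.4]->[309 198.5]")
E
```

```text
5 [array([305.9, 196.9]), array([306.3, 197.8]), array([306.6, 198.6]), array([306.8, 199.4]), array([306.9, 200.2])]
8 [array([305.6, 196. ]), array([306.2, 196.8]), array([306.6, 197.7]), array([306.9, 198.5]), array([307.1, 199.4])]
10 [array([305.4, 195.4]), array([306.1, 196.2]), array([306.6, 197.1]), array([307. , 197.9]), array([307.3, 198.8])]
obs [307.1 195.4]->[309 198.5]
```

Between the two views the dot moved (1.9, 3.1) px, against a predicted (1.7, 3.4) px for a full tip. With the 20 N stop as well, the rocker is over. Next is green at (0.632, 0.128).

Emit:
move_arm:
  plan:
    - [[0.27,0.11,0],0,0]
    - [[0.54,0.22,-0.1],0,0]
    - [[0.545,0.22,-0.3],0,0]
    - [[0.545,0.22,-0.42],0,0]
    - [[0.545,0.22,-0.42],0,0]

```text
t: 5.9
position: [0.6309, 0.1268, 0.1166]
orientation: [-0.0, 0.978, 0.207, -0.003]
force: [-0.6, 0.9, 0.6]
grip_width: 0.0004
grasp_force: 0.0
```

Emit:
move_arm:
  plan:
    - [[0,0,-0.01],0,0]
    - [[0,0,-0.02],0,0]
    - [[0,0,-0.03],0,0]
    - [[0,0,-0.04],0,0]
    - [[0,0,-0.04],0,0]

```text
t: 6.52
position: [0.6317, 0.1276, 0.1124]
orientation: [0.0, 0.978, 0.208, 0.0]
force: [-0.3, 0.8, 0.6]
grip_width: -0.0002
grasp_force: 0.0
```

Emit:
move_arm:
  plan:
    - [[0,0,-0.007],0,0]
    - [[0,0,-0.014],0,0]
    - [[0,0,-0.021],0,0]
    - [[0,0,-0.028],0,0]
    - [[0,0,-0.035],0,0]

```text
t: 7.15
position: [0.6319, 0.1277, 0.1053]
orientation: [0.0, 0.978, 0.208, 0.0]
force: [0.6, 0.9, 1.8]
grip_width: 0.0005
grasp_force: 1.4
```

Emit:
move_arm:
  plan:
    - [[0,0,-0.004],0,0]
    - [[0,0,-0.008],0,0]
    - [[0,0,-0.012],0,0]
    - [[0,0,-0.012],0,0]

```text
t: 7.65
position: [0.632, 0.1277, 0.105]
orientation: [0.0, 0.978, 0.208, 0.001]
force: [-4.1, -0.6, 13.9]
grip_width: -0.0002
grasp_force: 6.6
```

Green hit its stop at z 0.105 with 14 N, so it is fully in. Now blue.

Emit:
move_arm:
  plan:
    - [[0,0,0.1],0,0]
    - [[0,0,0.25],0,0]
    - [[-0.25,0.06,0.25],0,0]
    - [[-0.5,0.12,0.25],0,0]
    - [[-0.57,0.13,0.25],0,0]

```text
t: 8.28
position: [0.5145, 0.1542, 0.1524]
orientation: [-0.0, 0.978, 0.209, -0.001]
force: [0.8, 0.3, -0.3]
grip_width: 0.0
grasp_force: 0.0
```

```bash
python3 - <<'E'
from meas import *
w=cams.camera_model("wrist");im=cams.get_image("wrist");print(readout.observe()["position"])
cv2.imwrite("pics/w4.png",im[:,:,::-1])
hsv=cv2.cvtColor(im,cv2.COLOR_RGB2HSV)
for k,lo,hi in[("green",(50,120,60),(85,255,255)),("blue",(100,130,80),(125,255,255))]:
    for c in cv2.findContours(cv2.inRange(hsv,lo,hi),0,1)[0]:
        if cv2.contourArea(c)>200:
            mo=cv2.moments(c);u,v=mo['m10']/mo['m00'],mo['m01']/mo['m00'];print(k,u,v,onz(w,u,v,.108).round(4))
E
```

```text
[0.51451125 0.15418977 0.15270826]
green 580.3546477205447 354.6660746003552 [ 0.4934 -0.0654  0.108 ]
green 451.26252753303964 42.24352973568282 [0.6315 0.1329 0.108 ]
blue 317.2174441205053 215.72230320699708 [0.5167 0.1565 0.108 ]
```

View pics/w4.png

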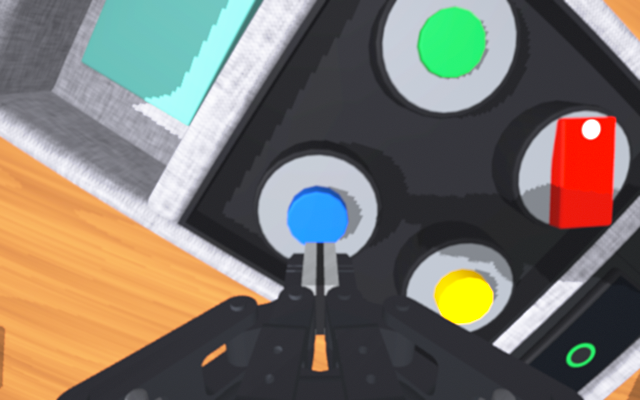

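The wrist view shows green sunk in at (451,42), the rocker tipped with its undotted end up, and blue at (317,216) directly under the fingers. I'll press blue.

Emit:
move_arm:
  plan:
    - [[0,0.005,-0.07],0,0]
    - [[0,0.005,-0.14],0,0]
    - [[0,0.005,-0.18],0,0]
    - [[0,0.005,-0.195],0,0]
    - [[0,0.005,-0.195],0,0]

```text
t: 8.95
position: [0.5179, 0.1545, 0.1135]
orientation: [0.0, 0.978, 0.208, -0.0]
force: [-0.5, -0.1, 1.0]
grip_width: 0.0002
grasp_force: 0.0
```

Emit:
move_arm:
  plan:
    - [[0,0,-0.008],0,0]
    - [[0,0,-0.016],0,0]
    - [[0,0,-0.024],0,0]
    - [[0,0,-0.032],0,0]
    - [[0,0,-0.04],0,0]

```text
t: 9.57
position: [0.5183, 0.1547, 0.1064]
orientation: [0.0, 0.978, 0.208, 0.001]
force: [1.0, -0.5, 4.6]
grip_width: -0.0
grasp_force: 2.5
```

Emit:
move_arm:
  plan:
    - [[0,0,-0.005],0,0]
    - [[0,0,-0.01],0,0]
    - [[0,0,-0.013],0,0]
    - [[0,0,-0.013],0,0]

```text
t: 10.07
position: [0.5184, 0.1547, 0.1049]
orientation: [0.0, 0.978, 0.208, 0.001]
force: [-3.4, -1.5, 13.3]
grip_width: 0.0
grasp_force: 6.7
```

Emit:
move_arm:
  plan:
    - [[0,0,-0.004],0,0]
    - [[0,0,-0.004],0,0]
    - [[0,0,-0.004],0,0]
    - [[0,0,-0.004],0,0]

```text
t: 10.58
position: [0.5184, 0.1547, 0.1049]
orientation: [0.0, 0.978, 0.208, 0.001]
force: [-4.5, -1.3, 17.5]
grip_width: 0.0001
grasp_force: 9.0
```

```bash
python3 - <<'E'
from h import *
s=readout.observe();print(s["position"],s["force"])
im=cams.get_image("scene");cv2.imwrite("pics/s5.png",cv2.resize(im[110:270,170:410],None,fx=3,fy=3,interpolation=cv2.INTER_CUBIC)[:,:,::-1])
E
```

```text
[0.51837292 0.15467237 0.10485772] [-4.54833898 -1.26196849 17.53863889]
```

View pics/s5.png

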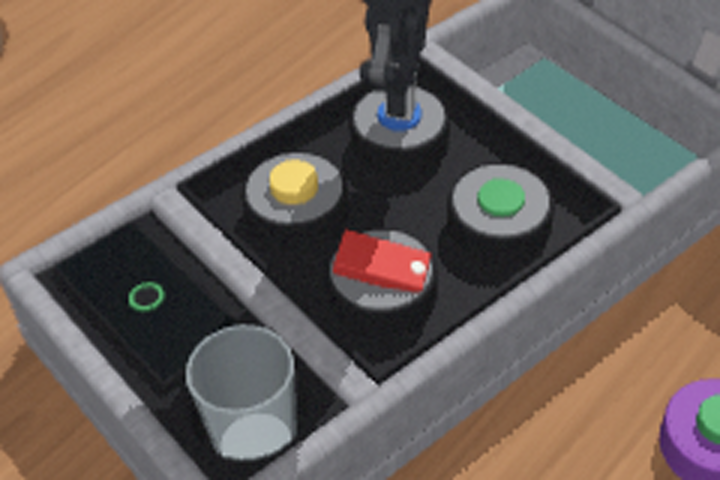

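The picture shows the rocker tipped with its dot low at (418,267) in the crop, green sunk in at (500,198), blue held down at (398,115) and yellow still standing out at (293,182). Nothing else has moved, so I'm handing it in.

```bash
python3 -c "
from rig import r
print(r.job_done())"
```

```text
the job is handed in; nothing more can be done
None
```

I handed the job in at about 11 s: the red rocker is tipped over, the green key is fully in and the blue key is held down at about 17 N; yellow and the bystanders were left untouched.

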